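# Tip the meal box onto its base and push it onto the mat

### The arm

A 6-joint arm with a two-finger parallel gripper is mounted at the origin on the work surface. World frame = base frame: x ahead of the robot, y to its left, z up, the work surface at z = 0. Lengths are in m, angles in rad, forces in N, time in s.
With the tool pointing down it reaches from about 0.35 to 0.725 m from the base axis. Payload 6 kg.
Tool frame: the origin (TCP) lies at the centre of the arm's flange, where the gripper is bolted on; the fingertips stand 173 mm ahead of it and the grasp point (between the pads) lies 155 mm ahead of it (arm.nose_length is the distance from the TCP to the fingertips, in m); z points along the fingers, y is the line along which they close (so a half turn about z gives the same grasp; the last joint's range is limited). The gripper opens to 85 mm and grips with 20 to 120 N. Pads are 22 mm wide; open, the fingers measure 114 mm over their backs; the gripper's body (76 mm by 85 mm) begins 54 mm behind the grasp point. The pads swing forward as they close: fully open they stand 13 mm farther back than shut.
Start: joints at [-0.812, 0.04, 0.085, 0, -1.615, -0.334], TCP at [0.247, -0.547, 0.405] pointing down, gripper open.
Joint ranges: [-2.56, 2.56], [-1.29, 2.01], [-1.08, 1.49], [-3.29, 1.98], [-2.81, -0.18], [-2.99, 2.99]. Speed limits (rad/s): [2.57, 2.57, 3.01, 3.14, 3.14, 3.14].

### API

Orientations are given as a unit quaternion [x, y, z, w].
In Python, from bench import arm gives the robot as it stands.
- The arm moves only by the tool play_rows, never from a script. Its argument "deltas" is a list of rows, each a list of 7 numbers: the shift along the tool's x, y, z in m, then the turn, a rotation vector about the tool's x, y, z in rad, then the closure, from -1 (fully open) to 1 (shut). A call has 1 to 20 rows; each row is the pose to reach, as a shift and turn from the pose commanded when the call began, along the tool's axes at that moment; what a row does not reach only later rows make up. A row lasts 1/12 s, in which the tool goes at most 41.7 mm and 7.16 degrees, less where a joint would pass 70% of its speed; a pose out of reach is approached as far as the arm can. A call with a gripper value outside its range is refused whole. The fingers move at their own pace and stop on an object; "force" is the grip in N (left out, the last holds). Time passes only in rows, so rows that repeat a pose let the fingers close. It gives the time, the measured TCP pose, the force, the opening and the grip force at its end, in the units of the state.
- arm.sense(): the state, without advancing time (a new reading comes with each control period).
- arm.capture(name): name is "side" or "top" or "wrist"; returns (picture, depth): 400x640x3 uint8, red, green, blue; 400x640 float32, m along the optical axis (not along the pixel's ray), 0 where there is no reading.
- arm.camera_params(name): a dict with "camera_matrix" (3x3 intrinsics, pixels), "cam_to_world" (4x4, takes a point from camera to world coordinates); the wrist camera has in their place "T_tool_cam" (4x4, takes a point from camera to tool coordinates, whose origin is the TCP and whose axes are the flange's). Camera axes: x right, y down, z forward; pixel columns grow to the right and rows downward; lengths in m; the calibration is good to about 2 mm. A picture is of the moment at which its call begins: read the wrist's pose just before it. camera_params takes no time and is no camera call.
- arm.close_job(): hands the job in; it is judged then, once.
The state is a dict: "time": time; "q": joint angles; "dq": joint speeds; "effort": joint torques, N m; "eef_pos": TCP position; "orientation": TCP orientation; "ft_force": force on the tool from outside, world axes, zero at the start; "wrist_torque": the same for the moment, N m; "grip_width": finger opening in m; "gripper_force": force on a finger pad.
Only numpy, scipy, OpenCV 4.12 (cv2) and the standard library are available. Lean on these libraries where they do the work, as an engineer would, in place of code of your own. Each camera call takes 0.05 s, during which the arm holds its last target. There are 200 camera calls.

### The job

The empty white meal box was left standing on its long side to drain. Using only the fingertips, push it gently over so that it sits flat on its base with the open side up, then push it along the table until its whole base is on the red mat, and leave it there. Do not grip or lift it, do not tip it the wrong way onto its open side, and leave the other things on the table where they are.

Things in the scene. Friction and masses are not known exactly. Their poses are not given: they have to be found in the camera images.
- meal_box: loose white open-topped plastic box, 80 to 170 g: base 200 (its x) by 140 mm (its y), 70 deep (its z), walls and base 3 mm, lip 4 mm outward round the open top. Origin: centre of the base's underside; z points out of the open side, up when it sits on its base. It starts standing on the long side at its y = -70 mm: y axis up, z axis level, foot 70 mm deep, leaning 3 degrees towards its base
- lip (a point): middle of the meal box's lip on the long side that is uppermost at the start, at its x = 0, y = 74, z = 68 mm; about 148 mm above the table at the start, the top of the standing box. Pushed here towards the base (along the box's -z), the box falls by itself onto its base once it leans about 20 degrees. On its base it slides easily
- mat: red place mat, 320 mm (its x) by 240 mm (its y), with a thin white line near each edge, printed flat on the table (under 1.5 mm, things slide over it without catching); fixed. Origin at its centre, on the table; z up. It lies on the side to which the base of the standing box faces
- foot_a (a point): outer corner of the meal box's base at its x = -100 mm, y = -70 mm, z = 0
- foot_b (a point): outer corner of the meal box's base at its x = 100 mm, y = -70 mm, z = 0
- foot_c (a point): outer corner of the meal box's base at its x = 100 mm, y = 70 mm, z = 0
- foot_d (a point): outer corner of the meal box's base at its x = -100 mm, y = 70 mm, z = 0
- soup_tub: empty round white soup tub, 160 mm across the rim, 75 mm high, standing upright; origin at the centre of its underside. Bystander
- can: drinks can, 66 mm across, 115 mm high, green band, upright; origin at the centre of its underside. Bystander
- sauce_pot: small red sauce pot with a clear lid, 64 mm across, 35 mm high; origin at the centre of its underside. Bystander
- charger: grey phone charger block, 50 x 30 x 55 mm high; origin at the centre of its underside. Bystander
- spoon: spoon with a grey handle, 180 mm long, lying along its x axis; origin under it. Bystander
- tea_box: closed yellow tea carton, 60 x 100 x 70 mm high; origin at the centre of its underside. Bystander

How it is judged:
On the way, in this order (a step that is already met when the one before it is completed fails the run):
1. the meal box sits on its base, open side up (angle between meal_box's own z axis and vertical below 0.1 rad and height (world z) of meal_box below 0.012 m), for 0.2 s.
2. its whole base is on the red mat (x of foot_a in the frame of mat between -0.162 and 0.162 m and y of foot_a in the frame of mat between -0.122 and 0.122 m and x of foot_b in the frame of mat between -0.162 and 0.162 m and y of foot_b in the frame of mat between -0.122 and 0.122 m and x of foot_c in the frame of mat between -0.162 and 0.162 m and y of foot_c in the frame of mat between -0.122 and 0.122 m and x of foot_d in the frame of mat between -0.162 and 0.162 m and y of foot_d in the frame of mat between -0.122 and 0.122 m and angle between meal_box's own z axis and vertical below 0.1 rad), for 0.2 s.
At the end, for the whole second after the job is handed in: All four corners of the box's base are within the mat's edges (2 mm allowed), the box sits flat on its base (within 0.05 rad, underside within 6 mm of the table), open side up, and is at rest (x of foot_a in the frame of mat between -0.162 and 0.162 m and y of foot_a in the frame of mat between -0.122 and 0.122 m and x of foot_b in the frame of mat between -0.162 and 0.162 m and y of foot_b in the frame of mat between -0.122 and 0.122 m and x of foot_c in the frame of mat between -0.162 and 0.162 m and y of foot_c in the frame of mat between -0.122 and 0.122 m and x of foot_d in the frame of mat between -0.162 and 0.162 m and y of foot_d in the frame of mat between -0.122 and 0.122 m and angle between meal_box's own z axis and vertical below 0.05 rad and height (world z) of meal_box below 0.006 m and linear speed of meal_box below 0.01 m/s); the robot touches nothing.
It fails at once if the meal box is lifted or carried (height (world z) of meal_box above 0.1 m or (angle between meal_box's own z axis and vertical below 0.15 rad and height (world z) of meal_box above 0.025 m)).
It fails at once if the meal box is gripped or pushed hard (over 15 N between fingers and box) (contact force between the fingers and meal_box above 15 N).
It fails at once if the meal box is tipped the wrong way, onto its open side (angle between meal_box's own z axis and vertical above 2.4 rad).
It fails at once if a bystander is moved by more than 30 mm (distance of any of soup_tub, can, sauce_pot, charger, spoon, tea_box from where it was at the start of the episode above 0.03 m).
It also fails if it takes over 48 s, if anything falls off the work surface, if the arm or the gripper's body presses on something with over 40 N, if the wrist force passes 120 N, or if a joint passes its speed limit or range.

## Working session

There is one attempt and no reset: what is moved stays moved. The work goes in short steps, Python scripts to look and compute and a tool call to move; the robot and the scene stay as the last step left them, time stands still between calls to the robot, and variables do not carry over. Pictures are saved under pics/ and viewed, at most 10 in all, crops included, and the job is handed in when it is done.

Besides the shell and the picture viewer there is one more tool, called after "Emit:" as name(argument=value, ...), one argument or row to a line, values as JSON. play_rows: Moves the arm, as the interface text tells. Its arguments: {"type":"object","properties":{"deltas":{"type":"array","items":{"type":"array","items":{"type":"number"}}},"force":{"type":"number"}},"required":["deltas"]}

```bash
mkdir -p pics; ls
cat > h.py <<'E'
import numpy as np, cv2
from bench import arm
from scipy.spatial.transform import Rotation as R
def cloud(name):
    p=arm.camera_params(name); im,d=arm.capture(name)
    K=p["camera_matrix"]; T=np.array(p["cam_to_world"])
    v,u=np.indices(d.shape)
    c=np.stack([(u-K[0][2])/K[0][0]*d,(v-K[1][2])/K[1][1]*d,d],-1)
    w=c@T[:3,:3].T+T[:3,3]; w[d==0]=np.nan
    return im,w
E
python3 - <<'E'
from h import *
for n in("top","side"):
    im,w=cloud(n); np.savez("%s.npz"%n,im=im,w=w)
    cv2.imwrite("pics/%s0.png"%n,im[...,::-1])
    print(n,np.round(arm.camera_params(n)["cam_to_world"],3).tolist())
print(arm.sense())
E
```

```text
pics
top [[0.007, -0.989, 0.149, 0.387], [-1.0, -0.01, -0.02, -0.005], [0.021, -0.149, -0.989, 1.619], [0.0, 0.0, 0.0, 1.0]]
side [[-0.958, -0.21, 0.197, 0.35], [-0.288, 0.691, -0.663, 0.841], [0.003, -0.692, -0.722, 1.052], [0.0, 0.0, 0.0, 1.0]]
{'time': 0.1, 'q': array([-8.12282634e-01,  4.07908766e-02,  8.39257932e-02, -4.40804909e-04,
       -1.61549867e+00, -3.33721566e-01]), 'dq': array([-0.00066519, -0.00081548,  0.00102495,  0.0020659 ,  0.00032599,
       -0.00159825]), 'effort': array([-5.42861468e-03, -3.69346797e+01,  3.48281622e+01,  6.95186645e+00,
       -4.57157163e-03,  2.23716188e-05]), 'eef_pos': array([ 0.24738095, -0.54661769,  0.40375826]), 'orientation': array([-2.10812112e-01,  9.77526261e-01,  7.84080329e-04, -2.18876816e-04]), 'ft_force': array([1.00786315, 1.577829  , 0.15630136]), 'wrist_torque': array([-0.00224168, -0.00345659,  0.00373125]), 'gripper_force': 0.0, 'grip_width': 0.08518115767494094}
```

View pics/top0.png

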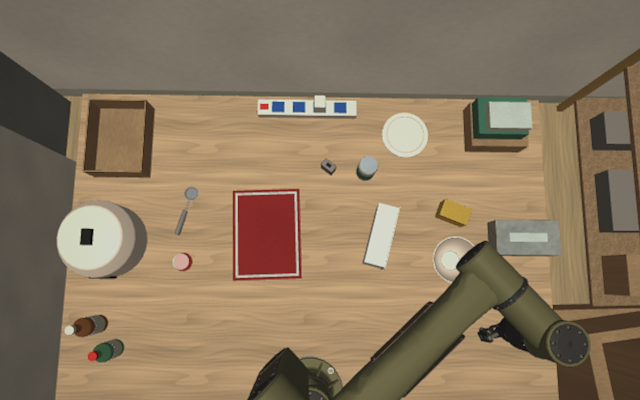

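View pics/side0.png

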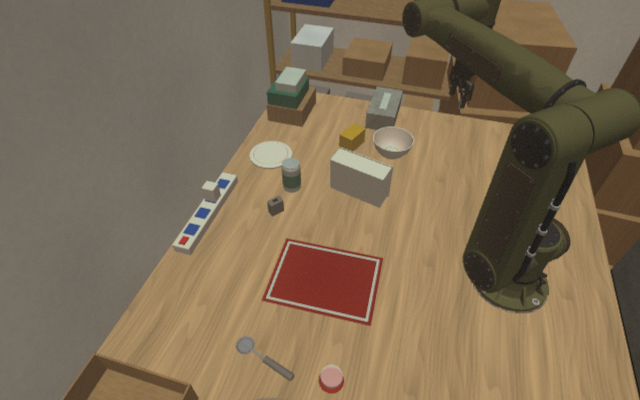

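The top view shows the box standing at about (381,236) with the mat to its left at (267,235), which is +y. The can is near (368,167), the tub at (455,260) and the tea box at (454,212). The arm is clear of all of them.

```bash
cat > m.py <<'E'
from h import *
import sys
def mat(im,w):
    im=im.astype(int); m=(im[...,0]>80)&(im[...,1]<60)&(im[...,2]<60)&(w[...,0]>.3)&(abs(w[...,2])<.02)&(w[...,1]>0)
    m=cv2.morphologyEx(m.astype(np.uint8),cv2.MORPH_CLOSE,np.ones((7,7)))
    n,l,s,c=cv2.connectedComponentsWithStats(m); k=1+np.argmax(s[1:,4])
    P=w[l==k]; return cv2.minAreaRect(P[:,:2].astype(np.float32)),np.nanmedian(P[:,2])
def blob(w,lo,hi,z0,z1):
    m=(w[...,0]>lo[0])&(w[...,0]<hi[0])&(w[...,1]>lo[1])&(w[...,1]<hi[1])&(w[...,2]>z0)&(w[...,2]<z1)
    return w[m]
E
python3 - <<'E'
from m import *
t=np.load("top.npz"); s=np.load("side.npz")
for f in(t,s):
    im,w=f["im"],f["w"]; print("mat",mat(im,w))
    for r,c in((236,381),(235,267),(167,368),(260,455),(212,454),(165,328)):
        if f is t: print((r,c),np.round(w[r,c],3))
    P=blob(w,(.3,-.4),(.72,-.08),.13,.17) ; print("boxtop",len(P),P[:,2].max(),cv2.minAreaRect(P[:,:2].astype(np.float32)), cv2.boxPoints(cv2.minAreaRect(P[:,:2].astype(np.float32))).round(3).tolist())
    for n,lo,hi in(("can",(.6,-.25),(.78,-.1)),("tub",(.25,-.55),(.45,-.3)),("tea",(.47,-.56),(.65,-.36)),("chg",(.62,-.1),(.8,.02))):
        P=blob(w,lo,hi,.02,.125); print(n,len(P),P.min(0).round(3),P.max(0).round(3))
E
```

```text
mat (((0.5324540138244629, 0.16013815999031067), (0.31691408157348633, 0.23437385261058807), 2.342662811279297), np.float64(3.6043830406784494e-05))
(236, 381) [ 0.514 -0.227  0.142]
(235, 267) [ 0.527  0.157 -0.006]
(167, 368) [ 0.751 -0.191  0.11 ]
(260, 455) [ 0.443 -0.509  0.006]
(212, 454) [ 0.605 -0.492  0.068]
(165, 328) [ 0.77  -0.057  0.054]
boxtop 1339 0.1528096150540641 ((0.5183645486831665, -0.23113885521888733), (0.07021909207105637, 0.2051796168088913), 75.7353286743164) [[0.4099999964237213, -0.23999999463558197], [0.609000027179718, -0.28999999165534973], [0.6259999871253967, -0.22200000286102295], [0.42800000309944153, -0.1720000058412552]]
can 371 [ 0.605 -0.228  0.02 ] [ 0.778 -0.159  0.125]
tub 182 [ 0.367 -0.508  0.02 ] [ 0.449 -0.411  0.08 ]
tea 976 [ 0.47  -0.555  0.02 ] [ 0.649 -0.421  0.082]
chg 149 [ 0.744 -0.086  0.02 ] [ 0.792 -0.032  0.063]
mat (((0.5323314666748047, 0.1599659025669098), (0.3164409101009369, 0.2329803854227066), 3.693356513977051), np.float64(-0.00052903116079972))
boxtop 1006 0.14995443093415728 ((0.523417592048645, -0.22702845931053162), (0.07856526970863342, 0.20813122391700745), 75.60932922363281) [[0.4129999876022339, -0.23899999260902405], [0.6140000224113464, -0.29100000858306885], [0.6340000033378601, -0.2150000035762787], [0.4320000112056732, -0.16300000250339508]]
can 619 [ 0.6   -0.227  0.02 ] [ 0.78  -0.154  0.124]
tub 342 [ 0.368 -0.55   0.02 ] [ 0.45  -0.408  0.079]
tea 735 [ 0.47 -0.56  0.02] [ 0.65  -0.414  0.076]
chg 195 [ 0.748 -0.086  0.02 ] [ 0.797 -0.026  0.06 ]
```

Emit:
play_rows(
  deltas=[
    [-0.03,0.01,0,0,0,-0.08,-1],
    [-0.06,0.02,0,0,0,-0.16,-1],
    [-0.09,0.03,0,0,0,-0.25,-1],
    [-0.12,0.04,0,0,0,-0.33,-1],
    [-0.15,0.05,0,0,0,-0.41,-1],
    [-0.18,0.061,0,0,0,-0.49,-1],
    [-0.21,0.071,0,0,0,-0.57,-1],
    [-0.24,0.081,0,0,0,-0.66,-1],
    [-0.27,0.091,0,0,0,-0.74,-1],
    [-0.3,0.101,0,0,0,-0.82,-1],
    [-0.329,0.111,0,0,0,-0.9,-1],
    [-0.329,0.111,0.03,0,0,-0.9,-1],
    [-0.329,0.111,0.06,0,0,-0.9,-1],
    [-0.329,0.111,0.09,0,0,-0.9,-1],
    [-0.329,0.111,0.12,0,0,-0.9,-1],
    [-0.329,0.111,0.12,0,0,-0.9,-1],
    [-0.329,0.111,0.12,0,0,-0.9,-1],
  ],
)

```text
time: 1.52
eef_pos: [0.5009, -0.3098, 0.2834]
orientation: [-0.615, 0.788, 0.002, -0.001]
ft_force: [0.2, -0.1, 1.0]
grip_width: 0.0853
gripper_force: 0.0
```

```bash
cat > st.py <<'E'
from h import *
s=arm.sense(); r=R.from_quat(s["orientation"]).as_matrix()
print(s["time"],"tcp",s["eef_pos"].round(4),"x",r[:,0].round(3),"y",r[:,1].round(3),"F",s["ft_force"].round(2))
E
python3 st.py; python3 -c "
from h import *
im,w=cloud('side'); cv2.imwrite('pics/s1.png',im[90:290,200:520,::-1].repeat(2,0).repeat(2,1))"
```

```text
1.5167 tcp [ 0.5009 -0.3098  0.2834] x [-0.243 -0.97   0.   ] y [-0.97   0.243  0.004] F [ 0.16 -0.13  0.98]
```

View pics/s1.png

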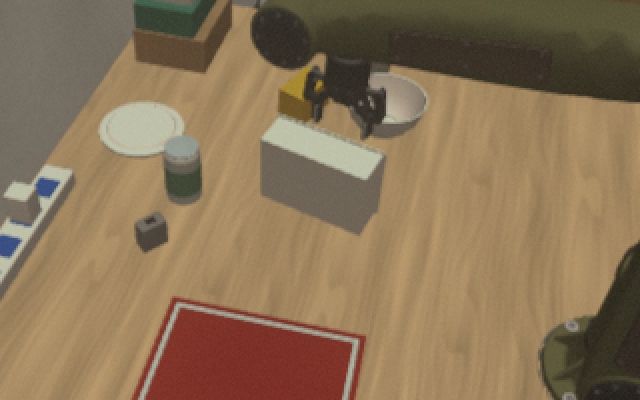

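The crop shows the open fingers just behind the middle of the lip, at about (345,110), aligned with the box. Next I push slowly along tool -x.

Emit:
play_rows(
  deltas=[
    [-0.01,0,0,0,0,0,-1],
    [-0.02,0,0,0,0,0,-1],
    [-0.026,0,0,0,0,0,-1],
    [-0.03,0,0,0,0,0,-1],
    [-0.034,0,0,0,0,0,-1],
    [-0.038,0,0,0,0,0,-1],
    [-0.042,0,0,0,0,0,-1],
    [-0.046,0,0,0,0,0,-1],
    [-0.05,0,0,0,0,0,-1],
    [-0.054,0,0,0,0,0,-1],
    [-0.058,0,0,0,0,0,-1],
    [-0.06,0,0,0,0,0,-1],
  ],
)

```text
time: 2.57
eef_pos: [0.516, -0.2512, 0.2846]
orientation: [-0.615, 0.788, 0.0, -0.0]
ft_force: [-0.2, -0.2, 0.3]
grip_width: 0.0856
gripper_force: 0.1
```

```bash
python3 st.py; python3 -c "
from h import *
im,w=cloud('side'); cv2.imwrite('pics/s2.png',im[90:290,200:520,::-1].repeat(2,0).repeat(2,1))"
```

```text
2.5667 tcp [ 0.516  -0.2512  0.2846] x [-0.243 -0.97  -0.   ] y [-0.97   0.243  0.   ] F [-0.2  -0.16  0.28]
```

View pics/s2.png

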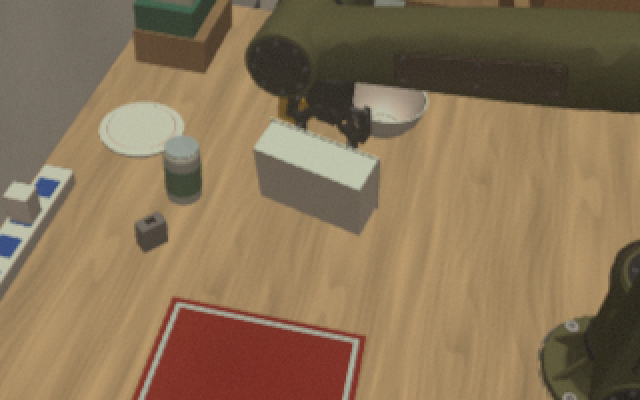

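The top of the box has moved forward while the foot at (365,230) stayed put, so it is tipping. I continue the push.

Emit:
play_rows(
  deltas=[
    [-0.004,0,0,0,0,0,-1],
    [-0.008,0,0,0,0,0,-1],
    [-0.012,0,0,0,0,0,-1],
    [-0.016,0,0,0,0,0,-1],
    [-0.02,0,0,0,0,0,-1],
    [-0.024,0,0,0,0,0,-1],
    [-0.028,0,0,0,0,0,-1],
    [-0.032,0,0,0,0,0,-1],
    [-0.032,0,0,0,0,0,-1],
    [-0.032,0,0,0,0,0,-1],
    [-0.032,0,0,0,0,0,-1],
    [-0.032,0,0,0,0,0,-1],
  ],
)

```text
time: 3.62
eef_pos: [0.5237, -0.2208, 0.2847]
orientation: [-0.615, 0.789, 0.0, -0.0]
ft_force: [0.6, -0.7, -0.2]
grip_width: 0.0853
gripper_force: 0.0
```

```bash
python3 st.py; python3 -c "
from m import *
im,w=cloud('side'); cv2.imwrite('pics/s3.png',im[90:290,200:520,::-1].repeat(2,0).repeat(2,1))
i=im.astype(int); m=(i.min(-1)>90)&(i.max(-1)-i.min(-1)<35)
for a,b in((.055,.085),(.09,.17)):
  q=m&(w[...,2]>a)&(w[...,2]<b)&(w[...,0]>.35)&(w[...,0]<.69)&(w[...,1]>-.3)&(w[...,1]<.1); P=w[q]; print(a,len(P), len(P)>5 and (cv2.boxPoints(cv2.minAreaRect(P[:,:2].astype(np.float32))).round(3).tolist(),P[:,2].max()))
"
```

```text
3.6167 tcp [ 0.5237 -0.2208  0.2847] x [-0.244 -0.97  -0.   ] y [-0.97   0.244  0.   ] F [ 0.64 -0.67 -0.2 ]
0.055 557 ([[0.4259999990463257, -0.18199999630451202], [0.6290000081062317, -0.23399999737739563], [0.6660000085830688, -0.08699999749660492], [0.46399998664855957, -0.03500000014901161]], np.float64(0.07502909763372212))
0.09 0 False
```

View pics/s3.png

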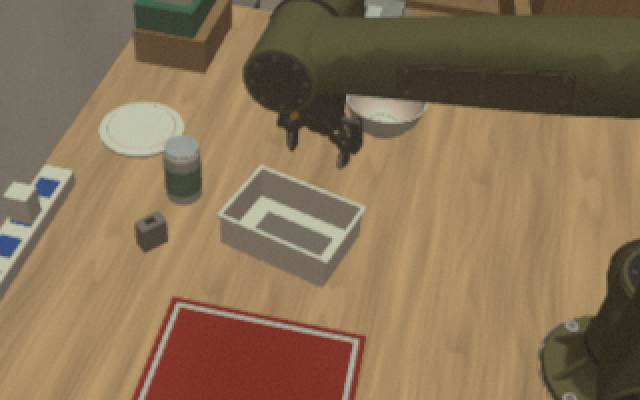

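The box now sits on its base, open side up, centred at about (0.546,-0.135) with yaw -14° and rim height 0.07. I retreat and then lower the fingers behind it.

Emit:
play_rows(
  deltas=[
    [0.015,0,0,0,0,0,-1],
    [0.03,0,0,0,0,0,-1],
    [0.04,0,0,0,0,0,-1],
    [0.04,0,0.01,0,0,0,-1],
    [0.04,0,0.03,0,0,0,-1],
    [0.04,0,0.05,0,0,0,-1],
    [0.04,0,0.07,0,0,0,-1],
    [0.04,0,0.08,0,0,0,-1],
    [0.04,0,0.08,0,0,0,-1],
    [0.04,0,0.08,0,0,0,-1],
  ],
)

```text
time: 4.5
eef_pos: [0.514, -0.2594, 0.2046]
orientation: [-0.615, 0.788, 0.0, -0.0]
ft_force: [0.7, 0.1, 1.5]
grip_width: 0.0855
gripper_force: 0.0
```

```bash
python3 st.py
python3 - <<'E'
from h import *
s=arm.sense(); Q=R.from_quat(s["orientation"]); p=s["eef_pos"]
tr=lambda x,y:(Q.inv().apply(np.array([x,y,p[2]])-p)).round(4)
for c in((.528,-.222),(.529,-.12),(.530,-.02),(.532,.073)): print(c,tr(*c))
E
```

```text
4.5 tcp [ 0.514  -0.2594  0.2046] x [-0.243 -0.97   0.   ] y [-0.97   0.243  0.001] F [0.74 0.12 1.5 ]
(0.528, -0.222) [-0.0397 -0.0045 -0.    ]
(0.529, -0.12) [-1.389e-01  1.940e-02 -1.000e-04]
(0.53, -0.02) [-2.361e-01  4.280e-02 -1.000e-04]
(0.532, 0.073) [-3.268e-01  6.340e-02 -1.000e-04]
```

Emit:
play_rows(
  deltas=[
    [-0.01,0,0,0,0,0,-1],
    [-0.02,0,0,0,0,0,-1],
    [-0.027,0,0,0,0,0,-1],
    [-0.031,0,0,0,0,0,-1],
    [-0.035,0,0,0,0,0,-1],
    [-0.039,0,0,0,0,0,-1],
    [-0.043,0,0,0,0,-0.005,-1],
    [-0.047,0.001,0,0,0,-0.01,-1],
    [-0.051,0.002,0,0,0,-0.015,-1],
    [-0.056,0.003,0,0,0,-0.02,-1],
    [-0.062,0.004,0,0,0,-0.03,-1],
    [-0.068,0.005,0,0,0,-0.04,-1],
    [-0.075,0.007,0,0,0,-0.05,-1],
    [-0.082,0.008,0,0,0,-0.06,-1],
    [-0.089,0.01,0,0,0,-0.07,-1],
    [-0.096,0.012,0,0,0,-0.08,-1],
    [-0.103,0.013,0,0,0,-0.09,-1],
    [-0.109,0.014,0,0,0,-0.1,-1],
    [-0.114,0.015,0,0,0,-0.11,-1],
    [-0.117,0.016,0,0,0,-0.11,-1],
  ],
)

```text
time: 6.17
eef_pos: [0.527, -0.1414, 0.2048]
orientation: [-0.658, 0.753, -0.0, 0.0]
ft_force: [-0.0, -3.1, 1.7]
grip_width: 0.0852
gripper_force: 1.2
```

```bash
cat > box.py <<'E'
from m import *
s=arm.sense(); Q=R.from_quat(s["orientation"]); p=s["eef_pos"]
import subprocess
print(s["time"],"tcp",p.round(4),"toolx",Q.as_matrix()[:,0].round(3),"F",s["ft_force"].round(2))
for n in("side","top"):
    im,w=cloud(n); i=im.astype(int); m=(i.min(-1)>90)&(i.max(-1)-i.min(-1)<35)
    q=m&(w[...,2]>.055)&(w[...,2]<.085)&(w[...,0]>.35)&(w[...,0]<.69)&(w[...,1]>-.3)&(w[...,1]<.32)
    q=cv2.morphologyEx(q.astype(np.uint8),cv2.MORPH_CLOSE,np.ones((3,3)))
    nn,l,st,c=cv2.connectedComponentsWithStats(q); k=1+np.argmax(st[1:,4]); P=w[(l==k)&(w[...,2]>.055)]
    r=cv2.minAreaRect(P[:,:2].astype(np.float32)); print(n,len(P),r,cv2.boxPoints(r).round(3).tolist())
E
python3 box.py
python3 - <<'E'
from h import *
s=arm.sense(); Q=R.from_quat(s["orientation"]); p=s["eef_pos"]
for c in((.530,-.02),(.532,.073)): print(c,Q.inv().apply(np.array([*c,p[2]])-p).round(4))
E
```

```text
6.1667 tcp [ 0.527  -0.1414  0.2048] toolx [-0.134 -0.991  0.   ] F [-0.   -3.14  1.74]
side 624 ((0.5382774472236633, -0.061434149742126465), (0.16437572240829468, 0.20832403004169464), 82.01631164550781) [[0.42399999499320984, -0.12800000607967377], [0.6299999952316284, -0.15700000524520874], [0.652999997138977, 0.004999999888241291], [0.44699999690055847, 0.03400000184774399]]
top 129 ((0.6305334568023682, -0.06814800947904587), (0.038052480667829514, 0.1475575715303421), 2.949228525161743) [[0.6079999804496765, 0.004999999888241291], [0.6150000095367432, -0.14300000667572021], [0.652999997138977, -0.14100000262260437], [0.6460000276565552, 0.007000000216066837]]
(0.53, -0.02) [-1.207e-01  1.320e-02  1.000e-04]
(0.532, 0.073) [-2.131e-01  2.380e-02  2.000e-04]
```

Emit:
play_rows(
  deltas=[
    [-0.003,0,0,0,0,0,-1],
    [-0.008,0.001,0,0,0,-0.005,-1],
    [-0.014,0.001,0,0,0,-0.01,-1],
    [-0.021,0.002,0,0,0,-0.02,-1],
    [-0.028,0.003,0,0,0,-0.025,-1],
    [-0.035,0.004,0,0,0,-0.03,-1],
    [-0.042,0.005,0,0,0,-0.04,-1],
    [-0.049,0.006,0,0,0,-0.05,-1],
    [-0.056,0.007,0,0,0,-0.06,-1],
    [-0.063,0.007,0,0,0,-0.065,-1],
    [-0.07,0.008,0,0,0,-0.07,-1],
    [-0.077,0.008,0,0,0,-0.08,-1],
    [-0.084,0.009,0,0,0,-0.085,-1],
    [-0.091,0.01,0,0,0,-0.09,-1],
    [-0.098,0.011,0,0,0,-0.1,-1],
    [-0.105,0.011,0,0,0,-0.11,-1],
    [-0.112,0.012,0,0,0,-0.12,-1],
    [-0.118,0.013,0,0,0,-0.13,-1],
    [-0.122,0.013,0,0,0,-0.13,-1],
    [-0.124,0.013,0,0,0,-0.13,-1],
  ],
)

```text
time: 7.93
eef_pos: [0.5309, -0.0169, 0.2047]
orientation: [-0.705, 0.709, 0.0, -0.0]
ft_force: [-0.3, -1.2, -0.2]
grip_width: 0.0852
gripper_force: 0.4
```

```bash
python3 box.py
```

```text
7.9333 tcp [ 0.5309 -0.0169  0.2047] toolx [-0.005 -1.    -0.   ] F [-0.29 -1.21 -0.15]
side 624 ((0.5332533717155457, 0.06580109894275665), (0.160098597407341, 0.20880259573459625), 89.70555114746094) [[0.42800000309944153, -0.014000000432133675], [0.6370000243186951, -0.014999999664723873], [0.6380000114440918, 0.14499999582767487], [0.42899999022483826, 0.1459999978542328]]
top 125 ((0.6255931258201599, 0.0834101215004921), (0.0538543276488781, 0.14819246530532837), 24.219215393066406) [[0.5709999799728394, 0.14000000059604645], [0.6309999823570251, 0.004999999888241291], [0.6809999942779541, 0.027000000700354576], [0.6200000047683716, 0.16200000047683716]]
```

Emit:
play_rows(
  deltas=[
    [-0.003,0,0,0,0,0,-1],
    [-0.008,0,0,0,0,0,-1],
    [-0.014,0,0,0,0,0,-1],
    [-0.021,0,0,0,0,-0.01,-1],
    [-0.028,0,0,0,0,-0.01,-1],
    [-0.035,0,0,0,0,-0.02,-1],
    [-0.042,0,0,0,0,-0.02,-1],
    [-0.049,0,0,0,0,-0.03,-1],
    [-0.056,0,0,0,0,-0.03,-1],
    [-0.063,0,0,0,0,-0.04,-1],
    [-0.069,0,0,0,0,-0.04,-1],
    [-0.075,0,0,0,0,-0.04,-1],
    [-0.08,0,0,0,0,-0.04,-1],
    [-0.084,0,0,0,0,-0.04,-1],
    [-0.087,0,0,0,0,-0.04,-1],
    [-0.089,0,0,0,0,-0.04,-1],
    [-0.09,0,0,0,0,-0.04,-1],
    [-0.085,0,0,0,0,-0.04,-1],
    [-0.07,0,0,0,0,-0.04,-1],
    [-0.04,0,0,0,0,-0.04,-1],
  ],
)

```text
time: 9.7
eef_pos: [0.5312, 0.0233, 0.2047]
orientation: [0.72, -0.694, -0.0, -0.0]
ft_force: [1.6, -0.8, -0.3]
grip_width: 0.0852
gripper_force: 0.0
```

Emit:
play_rows(
  deltas=[
    [0,0,-0.02,0,0,0,-1],
    [0,0,-0.05,0,0,0,-1],
    [0,0,-0.08,0,0,0,-1],
    [0.03,0,-0.1,0,0,0,-1],
    [0.06,0,-0.1,0,0,0,-1],
    [0.06,0,-0.1,0,0,0,-1],
    [0.06,0,-0.1,0,0,0,-1],
  ],
)

```text
time: 10.28
eef_pos: [0.533, -0.0388, 0.3048]
orientation: [0.718, -0.696, -0.0, -0.0]
ft_force: [0.2, -0.5, -0.5]
grip_width: 0.0851
gripper_force: 0.0
```

```bash
python3 box.py; python3 -c "
from h import *
im,w=cloud('side'); cv2.imwrite('pics/s5.png',im[...,::-1])"
```

```text
10.2833 tcp [ 0.533  -0.0388  0.3048] toolx [ 0.031 -1.    -0.001] F [ 0.15 -0.51 -0.49]
side 767 ((0.5301973223686218, 0.15917909145355225), (0.20789702236652374, 0.15243303775787354), 1.6468594074249268) [[0.42399999499320984, 0.23199999332427979], [0.42800000309944153, 0.07999999821186066], [0.6359999775886536, 0.0860000029206276], [0.6320000290870667, 0.23800000548362732]]
top 155 ((0.5998355150222778, 0.16035418212413788), (0.05945603922009468, 0.14710985124111176), 2.542656421661377) [[0.5669999718666077, 0.2329999953508377], [0.5730000138282776, 0.0860000029206276], [0.6330000162124634, 0.08799999952316284], [0.6259999871253967, 0.23499999940395355]]
```

View pics/s5.png

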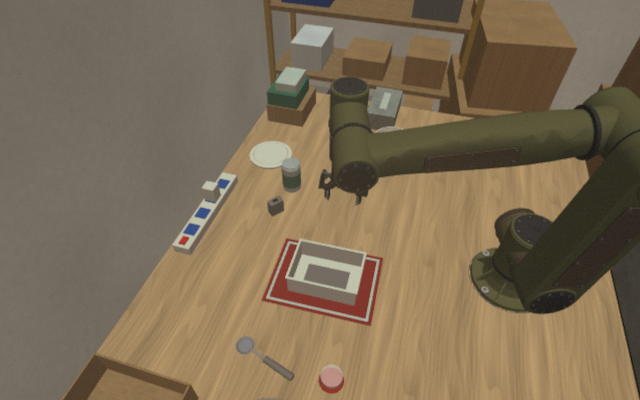

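The picture shows the box flat and centred on the mat at about (327,272). Its measured centre is (0.530,0.159). The gripper is clear of it and the bystanders in view have not moved.

```bash
python3 -c "
from bench import arm
print(arm.close_job())"
```

```text
the job is handed in; nothing more can be done
None
```

The meal box was tipped onto its base and pushed to the middle of the red mat, where it sits flat with the open side up and the arm clear, and the job is handed in; no verdict was shown.

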